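Find the packed shoe carton and seat it for taping

ROBOT

A 6-joint arm with a two-finger parallel gripper is mounted at the origin on the work surface. World frame = base frame: x ahead of the robot, y to its left, z up, the work surface at z = 0. Lengths are in m, angles in rad, forces in N, time in s.
With the tool pointing down it reaches from about 0.275 to 0.775 m from the base axis. Payload 14.6 kg.
Tool frame: the origin (TCP) lies midway between the tips of the shut fingers; the grasp point (between the pads) lies 19 mm behind it (env.hold_point_z is the distance from the TCP to the grasp point, in m); z points along the fingers, y is the line along which they close (so a half turn about z gives the same grasp; the last joint's range is limited). The gripper opens to 85 mm and grips with 20 to 120 N. Pads are 22 mm wide; open, the fingers measure 114 mm over their backs; the gripper's body (76 mm by 85 mm) begins 54 mm behind the grasp point. The pads swing forward as they close: fully open they stand 13 mm farther back than shut.
Start: joints at [1.105, 0.263, -0.048, 1.259, 0, 1.415], TCP at [0.161, 0.5, 0.231] pointing down, gripper open.
Joint ranges: [-2.65, 2.65], [-0.89, 1.7], [-1.18, 1.37], [-2.13, 2.11], [-1.35, 1.29], [-3.14, 3.14]. Speed limits (rad/s): [1.89, 1.89, 2.57, 2.79, 3.14, 3.14].

INTERFACE

Orientations are given as a rotation vector (axis times angle).
In Python, from bench import env, vision, ticket, spotter gives the robot as it stands. The module is installed in compiled form; this text tells all that it offers.
- The arm moves only by the shell command python3 -m crank 'ROWS'. ROWS is a JSON object of lists of equal length, an entry for each row: "claw": the finger opening in mm, from 0 to 85.4; "translation": the shift along the world's x, y, z as a fraction of full scale, a list of three; "yaw": the turn about the world's z as a fraction of full scale. A call has exactly 5 rows; each row shifts and turns the commanded pose from where the row before left it; what a row does not reach is not made up. Full scale, the value 1, is 0.02 m for a shift and 8 degrees for a turn. A row lasts 1/8 s, in which the tool goes at most 62.5 mm and 10.7 degrees, less where a joint would pass 70% of its speed; a pose out of reach is approached as far as the arm can. A call with a number of a shift or a turn outside -1 to 1 is refused whole. A call with a gripper value outside its range is refused whole. The fingers move at their own pace and stop on an object; the grip force is fixed at half the most. Time passes only in rows, so rows that do not move let the fingers close, or fill a call up. It gives the time, the measured TCP pose, the force, the opening and the grip force at its end, in the units of the state.
- env.get_state(): the state, without advancing time (a new reading comes with each control period).
- vision.snapshot(name): name is "scene" or "top"; returns the picture (384x512x3 uint8, red, green, blue); there is no depth.
- vision.camera_params(name): a dict with "vfov" (degrees; the focal length in pixels is half the picture's height over the tangent of half this angle, whatever the lens; pixels are square), "cx", "cy" (the principal point, pixels), "k1" (the pictures are not rectified: a ray, as slopes to the right and down, at radius r is drawn at 1 + k1 r^2 times it, then the intrinsics apply), "world_to_cam" (4x4, takes a point from world to camera coordinates). Camera axes: x right, y down, z forward; pixel columns grow to the right and rows downward; lengths in m; the calibration is good to about 2 mm. A picture is of the moment at which its call begins. camera_params takes no time and is no camera call.
- ticket.close_job(): hands the job in; it is judged then, once.
Trained networks look in the newest picture that a camera, given by its name, has taken for a name from the list of things; names that differ only in an ending like _2 or _b are one class to them, and where a whole thing is asked for, a point or a joint stands for the part that bears it (a point fixed in the world has none). Each returns a list of dicts, best first, with "score" (0 to 1); they miss things now and then, are a little off and sometimes report something else, mostly with a low value. They report only what shows in the picture. A call takes as long as a camera call. They do not tell look-alikes from the thing itself.
- spotter.regions_of(camera, target): "pixels" (384x512 bool, what is visible of it) and "box" ([centre column, centre row, width, height] in pixels, round what is visible of it).
- spotter.tip_of(camera, target): "pixel" ([row, column] in pixels: a listed point, or the origin of a listed thing).
The state is a dict: "time": time; "joint_pos": joint angles; "dq": joint speeds; "tau": joint torques, N m; "eef_pos": TCP position; "orientation": TCP orientation; "force": force on the tool from outside, world axes, zero at the start; "torque": the same for the moment, N m; "opening": finger opening in m; "gripper_force": force on a finger pad.
Only numpy, scipy, OpenCV 4.12 (cv2) and the standard library are available. Lean on these libraries where they do the work, as an engineer would, in place of code of your own. Each camera call takes 0.05 s, during which the arm holds its last target. There are 200 camera calls.

TASK

One of the three closed shoe cartons has shoes in it, the other two are empty: nudge them to feel which is the packed one, then push it away from you until it sits flush against the aluminium stop rail, without crushing or tipping it. Take the roll of tape out of the blue tray and set it down flat on the middle of that carton's lid, ready for taping. Leave the empty cartons in their row (a nudge of up to 5 cm is fine).

Things in the scene. Friction and masses are not known exactly. Their poses are not given: they have to be found in the camera images.
- carton_a: Closed shoe carton, brown with a dark grey lid: 100 mm deep (its x), 160 mm long (its y), 66 mm high. Origin: centre of its underside. Its x points roughly away from the robot. a, b and c look alike, in a row; any one, by chance, holds shoes (0.75 to 0.93 kg in all), the other two are empty (0.11 kg). Pushed slowly, an empty one resists with under 1 N, the packed one with 4.5 to 9 N.
- carton_b: Closed shoe carton, brown with a dark grey lid: 100 mm deep (its x), 160 mm long (its y), 66 mm high. Origin: centre of its underside. Its x points roughly away from the robot. a, b and c look alike, in a row; any one, by chance, holds shoes (0.75 to 0.93 kg in all), the other two are empty (0.11 kg). Pushed slowly, an empty one resists with under 1 N, the packed one with 4.5 to 9 N.
- carton_c: Closed shoe carton, brown with a dark grey lid: 100 mm deep (its x), 160 mm long (its y), 66 mm high. Origin: centre of its underside. Its x points roughly away from the robot. a, b and c look alike, in a row; any one, by chance, holds shoes (0.75 to 0.93 kg in all), the other two are empty (0.11 kg). Pushed slowly, an empty one resists with under 1 N, the packed one with 4.5 to 9 N.
- stop_rail: Straight aluminium angle rail, 720 mm long (its y), upright flange 36 mm high, clamped across the far side of the mat. Origin: mat level, middle of the upright's near face. Its x points away from the robot, square to that face, so a flush carton has its origin at x = -50 mm here. Beyond it, past x = 0.74 m, parcels 180 mm high stand on a roller track.
- tape_roll: Roll of brown packing tape lying flat in the tray: ring of 105 mm outer and 76 mm inner diameter (wall 14.5 mm), 48 mm high, 0.2 kg. Origin: centre of its underside, z up. It lies in the +x half of the tray; the tray's middle beside it is free.
- tray: Open blue cardboard tray fixed to the bench: 250 mm (its x) by 190 mm (its y), walls 60 mm high and 4 mm thick, floor top 5 mm above the bench. Origin: centre of its underside. Besides the tape it holds two blue markers in its -x third.
- mat: Green non-slip cutting mat with a pale grid, fixed flat on the bench, 375 mm (its x) by 720 mm (its y), 4 mm thick: its top is at z = 4 mm. The cartons stand on it and the rail is clamped on it. Origin: centre of its underside. The bench is at z = 0; a stapler, a pen and a barcode reader, up to 60 mm high, lie on it nearer the robot.
Things that resemble listed ones, but are neither listed nor needed, are in the scene too. Several things look just like the tape_roll: the one meant starts farthest to the robot's left.

How it is judged:
At the end, for the whole second after the job is handed in: The packed carton (over 5 N on the mat) is flush on the stop rail: gap under 5 mm, square within 0.05 rad. The tape lies flat, at rest on its lid, within 40 mm of its centre. The two empty cartons are within 60 mm of their starts (((contact force between carton_a and mat above 5 N and x of carton_a in the frame of stop_rail between -0.055 and -0.045 m and y of carton_a in the frame of stop_rail between -0.36 and 0.36 m and angle between the x axis of carton_a and the x axis of stop_rail, either way round below 0.05 rad and horizontal distance between tape_roll and carton_a below 0.04 m and z of tape_roll in the frame of carton_a between 0.06 and 0.072 m and distance of each of carton_b, carton_c from where it was at the start of the episode below 0.06 m) or (contact force between carton_b and mat above 5 N and x of carton_b in the frame of stop_rail between -0.055 and -0.045 m and y of carton_b in the frame of stop_rail between -0.36 and 0.36 m and angle between the x axis of carton_b and the x axis of stop_rail, either way round below 0.05 rad and horizontal distance between tape_roll and carton_b below 0.04 m and z of tape_roll in the frame of carton_b between 0.06 and 0.072 m and distance of each of carton_a, carton_c from where it was at the start of the episode below 0.06 m) or (contact force between carton_c and mat above 5 N and x of carton_c in the frame of stop_rail between -0.055 and -0.045 m and y of carton_c in the frame of stop_rail between -0.36 and 0.36 m and angle between the x axis of carton_c and the x axis of stop_rail, either way round below 0.05 rad and horizontal distance between tape_roll and carton_c below 0.04 m and z of tape_roll in the frame of carton_c between 0.06 and 0.072 m and distance of each of carton_a, carton_b from where it was at the start of the episode below 0.06 m)) and angle between tape_roll's own z axis and vertical below 0.1 rad and linear speed of tape_roll below 0.02 m/s); the robot touches nothing.
It fails at once if a carton is crushed: the fingers push it with more than 60 N (contact force between the fingers and carton_a above 60 N or contact force between the fingers and carton_b above 60 N or contact force between the fingers and carton_c above 60 N).
It fails at once if a carton is tipped by more than 0.3 rad (angle between any of carton_a, carton_b, carton_c's own z axis and vertical above 0.3 rad).
It fails at once if the tape is dropped: it falls free at over 0.8 m/s (about 30 mm) instead of being set down (linear speed of tape_roll above 0.8 m/s and contact force between the fingers and tape_roll below 0.2 N).
It also fails if it takes over 70 s, if anything falls off the work surface, if the arm or the gripper's body presses on something with over 40 N, if the wrist force passes 120 N, or if a joint passes its speed limit or range.

## Working session

There is one attempt and no reset: what is moved stays moved. The work goes in short steps, Python scripts to look and compute and a shell command to move; the robot and the scene stay as the last step left them, time stands still between calls to the robot, and variables do not carry over. Pictures are saved under pics/ and viewed, at most 10 in all, crops included, and the job is handed in when it is done.

```bash
mkdir -p pics; cat > h.py <<'E'
import numpy as np, cv2
from bench import env, vision, ticket, spotter
def K(n):
    p=vision.camera_params(n); f=192/np.tan(np.radians(p['vfov'])/2); return p,f
def proj(n,P):
    p,f=K(n); T=np.array(p['world_to_cam']); P=np.atleast_2d(P); c=P@T[:3,:3].T+T[:3,3]
    s=c[:,:2]/c[:,2:]; s=s*(1+p['k1']*(s**2).sum(1,keepdims=True)); return s*f+[p['cx'],p['cy']]
def back(n,uv,z):
    p,f=K(n); T=np.array(p['world_to_cam']); d=(np.atleast_2d(uv)-[p['cx'],p['cy']])/f; s=d.copy()
    for _ in range(30): s=d/(1+p['k1']*(s**2).sum(1,keepdims=True))
    r=np.c_[s,np.ones(len(s))]@T[:3,:3]; o=-T[:3,:3].T@T[:3,3]
    return o+r*((z-o[2])/r[:,2])[:,None]
def save(n,f):
    im=vision.snapshot(n); cv2.imwrite('pics/'+f,im[...,::-1]); return im
E
python3 - <<'E'
from h import *
a=save('top','t0.png');b=save('scene','s0.png')
for n in ('top','scene'):
    p,f=K(n);T=np.array(p['world_to_cam']);print(n,p['vfov'],p['k1'],-T[:3,:3].T@T[:3,3],T[:3,:3].round(2).tolist())
for t,z in (('carton_a',.07),('tape_roll',.053),('tray',.06),('stop_rail',.04)):
    for r in spotter.regions_of('top',t):
        print(t,round(r['score'],2),np.round(r['box']),back('top',r['box'][:2],z).round(3))
s=env.get_state();print(s['time'],s['eef_pos'],s['orientation'],s['force'],s['opening'])
E
```

```text
top 45.498859232004726 -0.07157102255994652 [ 0.35502262 -0.11816344  1.23408561] [[0.01, -1.0, -0.02], [-0.99, -0.01, -0.16], [0.16, 0.02, -0.99]]
scene 44.47075657099156 -0.020731267152558477 [1.06617955 0.50885979 1.03869516] [[-0.76, 0.65, -0.0], [0.51, 0.59, -0.62], [-0.4, -0.48, -0.78]]
carton_a 0.92 [ 98. 224.  68.  41.] [[0.452 0.329 0.07 ]]
carton_a 0.7 [274. 222.  67.  44.] [[ 0.464 -0.126  0.07 ]]
carton_a 0.66 [188. 216.  66.  45.] [[0.477 0.094 0.07 ]]
tape_roll 0.75 [379. 206.  40.  41.] [[ 0.509 -0.398  0.053]]
tape_roll 0.67 [436. 159.  40.  40.] [[ 0.637 -0.555  0.053]]
tray 0.77 [372. 227.  88. 106.] [[ 0.454 -0.378  0.06 ]]
stop_rail 0.77 [195. 144. 261.  22.] [[0.675 0.088 0.04 ]]
0.3 [0.16053354 0.49976158 0.23110588] [-4.86244410e-01 -3.10364445e+00  5.83189240e-04] [0.53001532 0.82297724 0.53070715] 0.08564791388458934
```

View pics/t0.png

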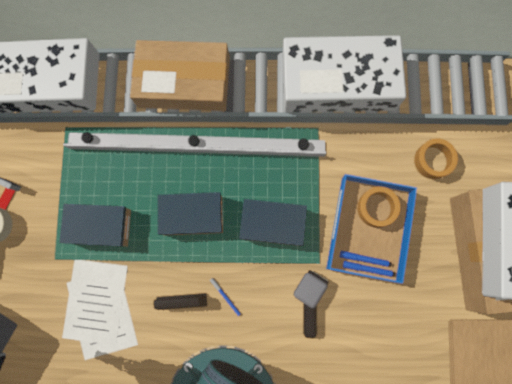

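View pics/s0.png

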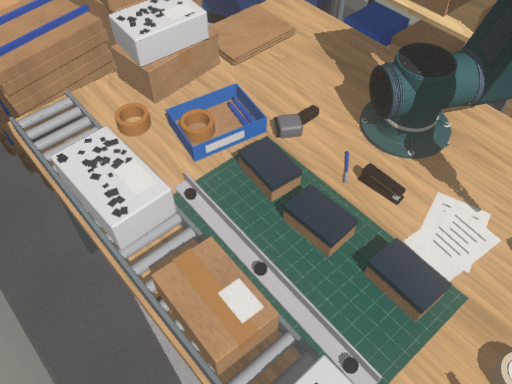

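```bash
cat > m.py <<'E'
from h import *
def rect(n,mask,z):
    c=max(cv2.findContours(mask.astype(np.uint8),0,2)[0],key=cv2.contourArea)[:,0].astype(float)
    w=back(n,c,z)[:,:2]; (x,y),(a,b),g=cv2.minAreaRect((w*1000).astype(np.float32))
    if a>b: a,b=b,a; g+=90   # g: angle of short side (x axis)
    g=(g+45)%180-45
    if g>90:g-=180
    return round(x/1000,4),round(y/1000,4),round(a),round(b),round(g,1)
def cartons(n='top'):
    im=vision.snapshot(n)
    return im,sorted([(rect(n,r['pixels']&(im.max(2)<85),.07),round(r['score'],2)) for r in spotter.regions_of(n,'carton_a')],key=lambda t:-t[0][1])
E
python3 - <<'E'
from m import *
for n in('top','scene'):
    im,c=cartons(n);print(n,c)
    r=spotter.regions_of(n,'stop_rail')[0]['pixels']
    v,u=np.nonzero(r)
    if n=='top':
        us=np.arange(80,320,10);pt=np.array([(k,v[u==k].max()+.5) for k in us if (u==k).any()])
        for z in(.04,.004):
            w=back(n,pt,z)[:,:2];f=np.polyfit(w[:,1],w[:,0],1);print('rail near edge z',z,f,np.abs(np.polyval(f,w[:,1])-w[:,0]).max(), w[[0,-1]])
    else: print(rect(n,r,.04))
    for r in spotter.regions_of(n,'tape_roll'):
        c=max(cv2.findContours(r['pixels'].astype(np.uint8),0,2)[0],key=cv2.contourArea)[:,0].astype(float)
        w=back(n,c,.053)[:,:2];print('tape',r['score'],cv2.minEnclosingCircle((w*1000).astype(np.float32)),back(n,[r['box'][:2]],.03))
    for r in spotter.regions_of(n,'tray')[:1]: print('tray',rect(n,r['pixels'],.06))
    cv2.imwrite(f'pics/im_{n}.png',im[...,::-1])
a=cv2.imread('pics/im_top.png')
top=cv2.resize(a[120:300,320:480],(400,450),interpolation=2);sc=cv2.resize(cv2.imread('pics/im_scene.png')[80:220,90:290],(400,280),interpolation=2)
o=np.zeros((450,800,3),np.uint8);o[:,:400]=top;o[:280,400:]=sc
rl=cv2.resize(a[120:165,55:165],(400,164),interpolation=2);o[286:450,400:]=rl
cv2.imwrite('pics/c1.png',o)
E
```

```text
top [((0.4468, 0.2626, 13, 101, -88.5), 0.65), ((0.447, 0.0658, 87, 188, 35.0), 0.59), ((0.4089, -0.1684, 4, 58, -5.7), 0.76)]
rail near edge z 0.04 [0.0249375  0.65067071] 0.004160420111840701 [[ 0.66352543  0.40635111]
 [ 0.64493544 -0.22113849]]
rail near edge z 0.004 [0.0249375  0.65949525] 0.004285850920403789 [[ 0.67282636  0.42216449]
 [ 0.6536759  -0.22424305]]
tape 0.9 ((638.50634765625, -553.6814575195312), 59.55194854736328) [[ 0.6460444  -0.56358309  0.03      ]]
tape 0.58 ((506.3592529296875, -397.61651611328125), 56.27451705932617) [[ 0.50928922 -0.40524921  0.03      ]]
tape 0.23 ((465.87713623046875, -124.8413314819336), 95.00971221923828) [[ 0.46624221 -0.12622989  0.03      ]]
tray (0.4527, -0.3785, 200, 254, 79.8)
scene [((0.4689, 0.3461, 132, 163, -1.6), 0.63), ((0.4964, 0.095, 124, 168, 3.2), 0.89), ((0.4746, -0.1194, 119, 172, -5.1), 0.72)]
(0.6911, 0.1022, 61, 709, -1.4)
tape 0.87 ((522.9619140625, -385.00677490234375), 76.82328796386719) [[ 0.50986119 -0.40496005  0.03      ]]
tape 0.71 ((654.965576171875, -534.91455078125), 75.77539825439453) [[ 0.64364671 -0.55214186  0.03      ]]
tape 0.67 ((493.3195495605469, 95.15589141845703), 110.99990844726562) [[0.48104389 0.09428947 0.03      ]]
tray (0.467, -0.36, 246, 269, 79.4)
```

View pics/c1.png

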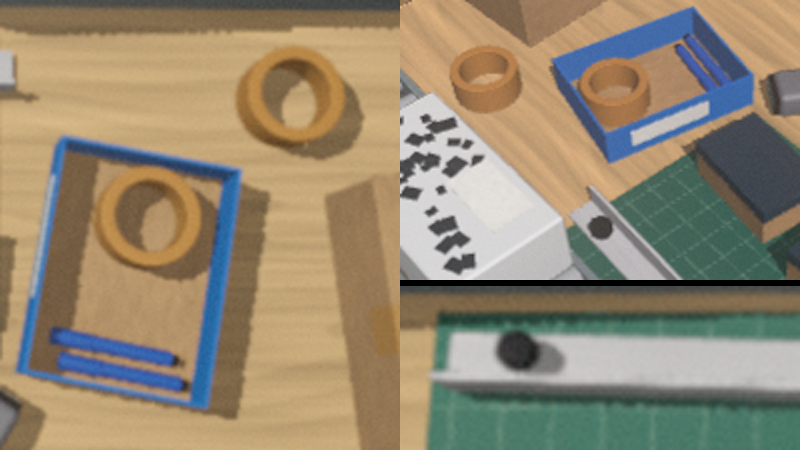

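Crop: the two look-alike rolls are at top-view (379,206), in the tray, y≈-0.40, and (436,159) on the bench, y≈-0.555. The tray one is farther to the robot's left and fits the description. Next I need sharper carton poses.

```bash
cat >> m.py <<'E'
def lids(im,n='top',th=75):
    m=((im.max(2)<th)&(im[...,2]>=im[...,0])).astype(np.uint8)
    m=cv2.morphologyEx(m,cv2.MORPH_OPEN,np.ones((5,5)))
    k,l,s,c=cv2.connectedComponentsWithStats(m); o=[]
    for i in range(1,k):
        if 1200<s[i,4]<12000:
            q=rect(n,l==i,.07); o.append(q)
    return o
E
python3 - <<'E'
from m import *
for n in('top','scene'):
    im=cv2.imread(f'pics/im_{n}.png')[...,::-1]
    for th in(65,75,90): print(n,th,lids(im,n,th))
im=cv2.imread('pics/im_top.png')[...,::-1];print(im[215,188],im[225,95],im[240,188])
# rail profile in world x at several y
for y in(.35,.2,.0,-.15):
    uv=proj('top',[[x,y,.04] for x in np.arange(.63,.70,.005)])
    print(y,[int(cv2.remap(im[...,0].copy(),np.float32([[u]]),np.float32([[v]]),1)[0,0]) for u,v in uv])
E
```

```text
top 65 []
top 75 []
top 90 []
scene 65 [(-0.5402, -0.0275, 158, 588, -75.1), (-0.0845, 0.0198, 108, 303, -71.1)]
scene 75 [(-0.5136, -0.0462, 159, 609, -60.1), (-0.092, 0.0122, 122, 337, -77.7)]
scene 90 [(-0.4844, -0.031, 162, 675, -60.1), (-0.0947, -0.0003, 202, 347, 79.6), (0.4677, -0.119, 112, 171, -5.7), (0.4971, 0.0853, 130, 190, 2.8), (0.467, 0.327, 131, 200, -2.0)]
[66 82 89] [76 89 96] [54 74 61]
0.35 [77, 73, 78, 79, 77, 52, 82, 122, 192, 196, 189, 184, 195, 200]
0.2 [80, 78, 81, 77, 58, 71, 104, 172, 193, 197, 197, 197, 195, 195]
0.0 [65, 66, 59, 47, 83, 105, 176, 196, 192, 192, 193, 191, 190, 159]
-0.15 [67, 68, 52, 67, 103, 168, 196, 194, 193, 192, 193, 192, 173, 84]
```

```bash
sed -i 's/m=((im.max.*/I=im.astype(int);m=((im.max(2)<th)\&(I[...,2]>I[...,1]+2)\&(I[...,2]>I[...,0]+8)).astype(np.uint8)/' m.py
python3 - <<'E'
from m import *
im=cv2.imread('pics/im_top.png')[...,::-1]
for th in(105,120): print(th,[q for q in lids(im,'top',th) if q[0]>.3])
im=cv2.imread('pics/im_scene.png')[...,::-1]
for th in(105,120): print(th,[q for q in lids(im,'scene',th) if q[0]>.3])
E
```

```text
105 [(0.4836, 0.0928, 101, 160, 2.7), (0.4636, -0.123, 101, 162, -5.5), (0.4503, 0.3459, 101, 163, -1.5)]
120 [(0.4836, 0.0928, 101, 160, 2.7), (0.4636, -0.123, 101, 162, -5.5), (0.4504, 0.3461, 101, 163, -1.5)]
105 [(0.4671, -0.1185, 102, 169, -8.1), (0.4889, 0.0945, 108, 166, 2.9), (0.4555, 0.3449, 103, 163, 0.5)]
120 [(0.4671, -0.1185, 102, 169, -8.1), (0.4889, 0.0945, 108, 166, 2.9), (0.4555, 0.3449, 103, 163, 0.5)]
```

```bash
python3 -m crank '{"claw":[85,85,85,85,85],"translation":[[1,-0.77,-0.5],[1,-0.77,-0.5],[1,-0.77,-0.5],[1,-0.77,-0.5],[1,-0.77,-0.5]],"yaw":[0.5,0.5,0.5,0.5,0]}'
python3 -m crank '{"claw":[85,85,85,85,85],"translation":[[1,-0.77,-1],[1,-0.77,-1],[1,-0.77,-1],[1,-0.77,-1],[1,-0.77,-1]],"yaw":[0,0,0,0,0]}'
python3 -m crank '{"claw":[85,85,85,85,85],"translation":[[0,0,-1],[0,0,-1],[0,0,-1],[0,0,0],[0,0,0]],"yaw":[0,0,0,0,0]}'
```

```text
time: 1.42
eef_pos: [0.2612, 0.4224, 0.181]
orientation: [0.048, 3.141, 0.0]
force: [-0.2, 0.1, 0.2]
opening: 0.0852
gripper_force: 0.0
time: 2.05
eef_pos: [0.3613, 0.3454, 0.0807]
orientation: [0.05, 3.141, 0.0]
force: [0.7, 0.4, 1.3]
opening: 0.0848
gripper_force: 0.0
time: 2.68
eef_pos: [0.3609, 0.3461, 0.0219]
orientation: [0.05, 3.141, 0.001]
force: [0.7, 0.9, -0.5]
opening: 0.0852
gripper_force: 0.0
```

```bash
python3 -m crank '{"claw":[85,85,85,85,85],"translation":[[0.3,0,0],[0.3,0,0],[0.3,0,0],[0.2,0,0],[0.2,0,0]],"yaw":[0,0,0,0,0]}'
for i in 1; do python3 -m crank '{"claw":[85,85,85,85,85],"translation":[[0.2,0,0],[0.2,0,0],[0.2,0,0],[0.2,0,0],[0.2,0,0]],"yaw":[0,0,0,0,0]}'; done
python3 - <<'E'
from m import *
im=vision.snapshot('top');print([q for q in lids(im) if q[0]>.3])
E
```

```text
time: 3.3
eef_pos: [0.3868, 0.3458, 0.0213]
orientation: [-0.05, -3.141, 0.0]
force: [0.3, -0.2, -0.1]
opening: 0.0853
gripper_force: 0.0
time: 3.92
eef_pos: [0.405, 0.3456, 0.0211]
orientation: [-0.049, -3.138, 0.0]
force: [-10.4, -0.2, 6.7]
opening: 0.0852
gripper_force: 5.2
[]
```

```bash
python3 -m crank '{"claw":[85,85,85,85,85],"translation":[[0.1,0,0],[0.1,0,0],[0.1,0,0],[0.1,0,0],[0.1,0,0]],"yaw":[0,0,0,0,0]}'
python3 - <<'E'
from m import *
a=save('top','t2.png');b=save('scene','s2.png')
print([q for q in lids(a) if q[0]>.3],[q for q in lids(b,'scene') if q[0]>.3],env.get_state()['force'])
o=np.zeros((384,800,3),np.uint8);o[:,:350]=a[:,:350,::-1];o[:,350:]=b[:,62:,::-1]
cv2.imwrite('pics/c2.png',o)
E
```

```text
time: 4.6
eef_pos: [0.415, 0.3456, 0.0211]
orientation: [-0.049, -3.138, 0.001]
force: [-11.0, -0.2, 7.6]
opening: 0.0849
gripper_force: 4.9
[] [] [-7.59567082 -0.5942589   5.27245739]
```

View pics/c2.png

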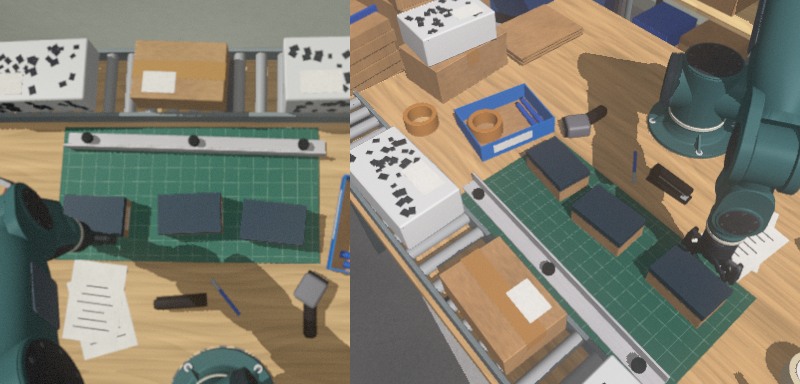

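Left carton (top view ~(95,215)) moved with about 8–11 N resistance, so it is the packed one; an empty one would give under 1 N. It stays square against the fingers, so I push on.

```bash
python3 -m crank '{"claw":[85,85,85,85,85],"translation":[[0.3,-0.01,0],[0.4,-0.01,0],[0.4,-0.01,0],[0.4,-0.01,0],[0.4,-0.01,0]],"yaw":[0,0,0,0,0]}'
python3 -m crank '{"claw":[85,85,85,85,85],"translation":[[0.4,-0.01,0],[0.4,-0.01,0],[0.4,-0.01,0],[0.4,-0.01,0],[0.4,-0.01,0]],"yaw":[0,0,0,0,0]}'
python3 -m crank '{"claw":[85,85,85,85,85],"translation":[[0.4,-0.01,0],[0.4,-0.01,0],[0.3,-0.01,0],[0.2,-0.01,0],[0.2,0,0]],"yaw":[0,0,0,0,0]}'
python3 - <<'E'
from m import *
a=save('top','t3.png');print([q for q in lids(a) if q[0]>.3]);print(rect('top',np.array([0]),.07) if 0 else '')
E
```

```text
time: 5.32
eef_pos: [0.4533, 0.3446, 0.021]
orientation: [-0.049, -3.138, 0.001]
force: [-9.2, 0.1, 5.6]
opening: 0.0848
gripper_force: 4.7
time: 5.95
eef_pos: [0.4933, 0.3437, 0.0211]
orientation: [-0.049, -3.138, 0.0]
force: [-9.0, 0.3, 5.9]
opening: 0.0851
gripper_force: 4.7
time: 6.58
eef_pos: [0.5231, 0.3429, 0.0211]
orientation: [-0.049, -3.138, 0.0]
force: [-8.9, 0.9, 5.4]
opening: 0.085
gripper_force: 4.8
[]
```

```bash
python3 -m crank '{"claw":[85,85,85,85,85],"translation":[[0.2,0,0],[0.2,0,0],[0.2,0,0],[0.2,0,0],[0.2,0,0]],"yaw":[0,0,0,0,0]}'
python3 -m crank '{"claw":[85,85,85,85,85],"translation":[[0.1,0,0],[0.1,0,0],[0.1,0,0],[0,0,0],[0,0,0]],"yaw":[0,0,0,0,0]}'
```

```text
time: 7.25
eef_pos: [0.5432, 0.3429, 0.0211]
orientation: [-0.049, -3.138, 0.001]
force: [-9.5, 0.3, 4.7]
opening: 0.0849
gripper_force: 4.6
time: 7.88
eef_pos: [0.5494, 0.3429, 0.021]
orientation: [-0.049, -3.139, 0.001]
force: [-7.2, -0.2, 3.7]
opening: 0.0848
gripper_force: 3.4
```

```bash
python3 - <<'E'
from m import *
a=save('top','t4.png');b=save('scene','s4.png')
o=np.zeros((400,800,3),np.uint8);o[:,:400]=cv2.resize(a[110:250,30:170,::-1],(400,400),interpolation=2);o[:,400:]=cv2.resize(b[200:384,220:404,::-1],(400,400),interpolation=2)
cv2.imwrite('pics/c4.png',o)
E
```

```text
(no output)
```

View pics/c4.png

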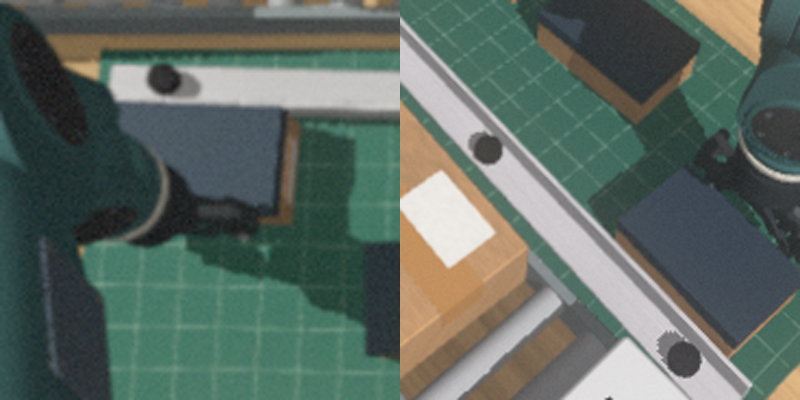

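The carton is square and nearly at the rail (the lid's far edge at about column 200, row 103 of the left crop). I'll creep on until the force rises.

```bash
python3 -m crank '{"claw":[85,85,85,85,85],"translation":[[0.1,0,0],[0.1,0,0],[0.05,0,0],[0.05,0,0],[0.05,0,0]],"yaw":[0,0,0,0,0]}'
```

```text
time: 8.6
eef_pos: [0.556, 0.3429, 0.0211]
orientation: [-0.049, -3.138, 0.0]
force: [-8.9, 0.1, 4.8]
opening: 0.0851
gripper_force: 4.6
```

```bash
python3 -m crank '{"claw":[85,85,85,85,85],"translation":[[0.05,0,0],[0.05,0,0],[0.05,0,0],[0.05,0,0],[0.05,0,0]],"yaw":[0,0,0,0,0]}'
```

```text
time: 9.22
eef_pos: [0.5566, 0.3426, 0.021]
orientation: [-0.046, -3.131, 0.002]
force: [-40.6, -4.0, 26.9]
opening: 0.085
gripper_force: 20.4
```

```bash
python3 -m crank '{"claw":[85,85,85,85,85],"translation":[[-1,0,0],[-1,0,0],[-0.5,0,0.3],[0,0,1],[0,0,1]],"yaw":[0,0,0,0,0]}'
python3 -m crank '{"claw":[85,85,85,85,85],"translation":[[0,-1,1],[0,-1,1],[0,-1,1],[0,-1,1],[0,-1,1]],"yaw":[-1,-1,-1,-1,-1]}'
python3 -m crank '{"claw":[50,50,50,50,50],"translation":[[0,-1,0],[0,-1,0],[0,-1,0],[0,-1,0],[0,-1,0]],"yaw":[-1,-1,-1,-1,-1]}'
python3 -m crank '{"claw":[50,50,50,50,50],"translation":[[0,-1,0],[0,-1,0],[0,-1,0],[0,-1,0],[0,-1,0]],"yaw":[-1,-1,-0.3,0,0]}'
python3 -m crank '{"claw":[50,50,50,50,50],"translation":[[-0.24,-1,0],[-0.24,-1,0],[-0.24,-1,0],[-0.24,-1,0],[-0.24,-1,0]],"yaw":[0,0,0,0,0]}'
python3 - <<'E'
from m import *
a=save('top','t5.png');print([q for q in lids(a) if q[0]>.3])
E
```

```text
time: 9.85
eef_pos: [0.5128, 0.3431, 0.0682]
orientation: [0.049, 3.141, 0.0]
force: [0.3, 1.0, 0.1]
opening: 0.0851
gripper_force: 0.0
time: 10.48
eef_pos: [0.5129, 0.2424, 0.1685]
orientation: [1.128, 2.932, 0.001]
force: [0.8, -0.0, 0.5]
opening: 0.085
gripper_force: 0.0
time: 11.1
eef_pos: [0.5129, 0.1423, 0.1678]
orientation: [2.062, 2.369, 0.001]
force: [0.4, 0.3, -0.0]
opening: 0.0503
gripper_force: 0.0
time: 11.72
eef_pos: [0.5129, 0.0422, 0.1678]
orientation: [2.41, 2.015, 0.001]
force: [-0.2, 0.3, 0.9]
opening: 0.05
gripper_force: 0.0
time: 12.35
eef_pos: [0.4887, -0.0578, 0.1678]
orientation: [2.41, 2.015, 0.001]
force: [0.3, -0.7, 0.3]
opening: 0.0497
gripper_force: 0.0
[]
```

```bash
python3 - <<'E'
from m import *
a=cv2.imread('pics/t5.png')[...,::-1]
I=a.astype(int)
for p in proj('top',[[.612,.343,.07],[.484,.093,.07],[.464,-.123,.07]]): print(p.round(),a[int(p[1]),int(p[0])])
for d in (4,8,12):
    m=((a.max(2)<130)&(I[...,2]>I[...,1]+d-2)&(I[...,2]>I[...,0]+d)).astype(np.uint8);m=cv2.morphologyEx(m,cv2.MORPH_OPEN,np.ones((5,5)))
    k,l,s,c=cv2.connectedComponentsWithStats(m);print(d,[(x[:5].tolist(),rect('top',l==i,.07)) for i,x in enumerate(s) if i and x[4]>500])
E
```

```text
[ 97. 164.] [ 77  90 100]
[189. 213.] [ 71 112 111]
[273. 222.] [70 84 95]
4 [([67, 143, 62, 40, 2235], (0.6166, 0.342, 103, 163, -1.7)), ([250, 202, 49, 41, 1463], (0.4627, -0.129, 100, 121, -5.2))]
8 [([72, 146, 56, 35, 975], (0.6139, 0.3383, 92, 150, 0.1)), ([251, 203, 34, 38, 848], (0.4644, -0.1097, 84, 95, -89.4))]
12 []
```

```bash
python3 -m crank '{"claw":[50,50,50,50,50],"translation":[[-0.26,-1,0],[-0.26,-1,0],[-0.26,-1,0],[-0.26,-1,0],[-0.26,-1,0]],"yaw":[0,0,0,0,0]}'
python3 -m crank '{"claw":[50,50,50,50,50],"translation":[[0,-1,0],[0,-1,0],[0,-1,0],[0,-1,0],[0,-1,0]],"yaw":[0,0,0,0,0]}'
python3 -m crank '{"claw":[50,50,50,50,50],"translation":[[0,-1,0],[0,-1,0],[0,-1,0],[0,-1,0],[0,-1,0]],"yaw":[0,0,0,0,0]}'
python3 -m crank '{"claw":[50,50,50,50,50],"translation":[[0,-1,0],[0,-0.6,-0.5],[0,0,-1],[0,0,-1],[0,0,0]],"yaw":[0,0,0,0,0]}'
python3 - <<'E'
from m import *
a=save('top','t6.png');b=save('scene','s6.png')
o=np.zeros((400,800,3),np.uint8);o[:,:400]=cv2.resize(a[140:290,310:460,::-1],(400,400),interpolation=2);o[:,400:]=cv2.resize(b[60:210,120:270,::-1],(400,400),interpolation=2)
cv2.imwrite('pics/c6.png',o)
E
```

```text
time: 13.02
eef_pos: [0.4627, -0.1576, 0.1677]
orientation: [2.41, 2.015, 0.0]
force: [-0.2, 0.7, -0.1]
opening: 0.0502
gripper_force: 0.0
time: 13.65
eef_pos: [0.4626, -0.2583, 0.1672]
orientation: [-2.41, -2.015, 0.0]
force: [0.4, 0.8, 0.3]
opening: 0.0501
gripper_force: 0.0
time: 14.28
eef_pos: [0.4626, -0.3583, 0.1673]
orientation: [-2.41, -2.015, -0.0]
force: [0.4, -0.1, 0.1]
opening: 0.0498
gripper_force: 0.0
time: 14.9
eef_pos: [0.4619, -0.3883, 0.1157]
orientation: [-2.408, -2.013, 0.0]
force: [0.8, -0.0, -0.0]
opening: 0.05
gripper_force: 0.0
```

View pics/c6.png

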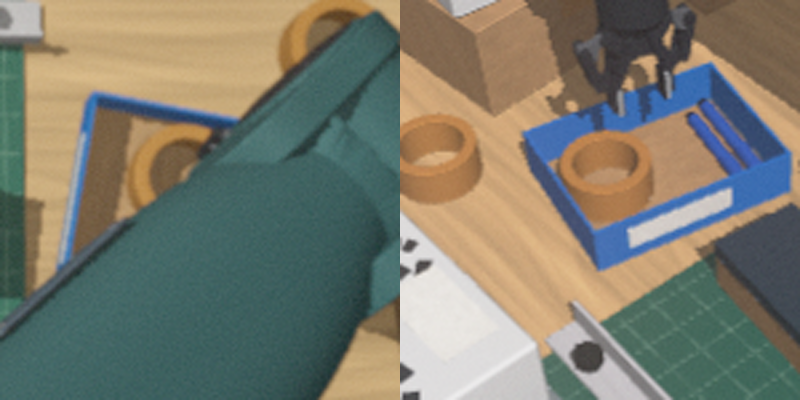

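The fingers straddle the near (-x) wall of the tray's tape roll in both views (scene crop tips (618,105) and (668,90) above it, the free tray middle on the outer side). Descending.

```bash
python3 -m crank '{"claw":[50,50,50,50,50],"translation":[[0.02,-0.05,-1],[0.02,-0.05,-1],[0,0,-1],[0,0,-1],[0,0,-0.5]],"yaw":[0,0,0,0,0]}'
python3 -m crank '{"claw":[50,50,50,50,50],"translation":[[0,0,-0.3],[0,0,0],[0,0,0],[0,0,0],[0,0,0]],"yaw":[0,0,0,0,0]}'
```

```text
time: 15.62
eef_pos: [0.4635, -0.3911, 0.0272]
orientation: [2.41, 2.015, 0.0]
force: [0.8, -0.4, -0.3]
opening: 0.0501
gripper_force: 0.0
time: 16.25
eef_pos: [0.4634, -0.391, 0.0215]
orientation: [2.41, 2.015, -0.0]
force: [-0.8, -0.6, 0.9]
opening: 0.0497
gripper_force: 0.0
```

```bash
python3 -m crank '{"claw":[12,12,10,5,0],"translation":[[0,0,0],[0,0,0],[0,0,0],[0,0,0],[0,0,0]],"yaw":[0,0,0,0,0]}'
python3 -m crank '{"claw":[0,0,0,0,0],"translation":[[0,0,0],[0,0,0.2],[0,0,0.3],[0,0,0.5],[0,0,0.5]],"yaw":[0,0,0,0,0]}'
```

```text
time: 16.88
eef_pos: [0.4635, -0.3912, 0.0215]
orientation: [2.41, 2.015, 0.0]
force: [0.9, -0.8, 5.2]
opening: 0.013
gripper_force: 61.4
time: 17.5
eef_pos: [0.4634, -0.3909, 0.0521]
orientation: [2.41, 2.015, -0.0]
force: [0.1, -0.8, -1.3]
opening: 0.0128
gripper_force: 60.4
```

```bash
python3 -m crank '{"claw":[0,0,0,0,0],"translation":[[0,0,1],[0,0,1],[0,0,1],[0,0,1],[0,0.5,1]],"yaw":[0,0,0,0,0]}'
python3 -m crank '{"claw":[0,0,0,0,0],"translation":[[0.15,1,0],[0.15,1,0],[0.15,1,0],[0.15,1,0],[0.15,1,0]],"yaw":[0,0,0,0,0]}'
python3 - <<'E'
from m import *
b=save('scene','s7.png');cv2.imwrite('pics/c7.png',cv2.resize(b[20:220,100:350,::-1],(625,500),interpolation=2))
E
```

```text
time: 18.12
eef_pos: [0.4633, -0.3812, 0.1525]
orientation: [2.41, 2.014, -0.0]
force: [-0.5, 0.1, -1.6]
opening: 0.013
gripper_force: 60.5
time: 18.75
eef_pos: [0.4785, -0.2794, 0.1511]
orientation: [-2.41, -2.015, 0.0]
force: [0.6, -0.6, -2.7]
opening: 0.0129
gripper_force: 60.4
```

View pics/c7.png

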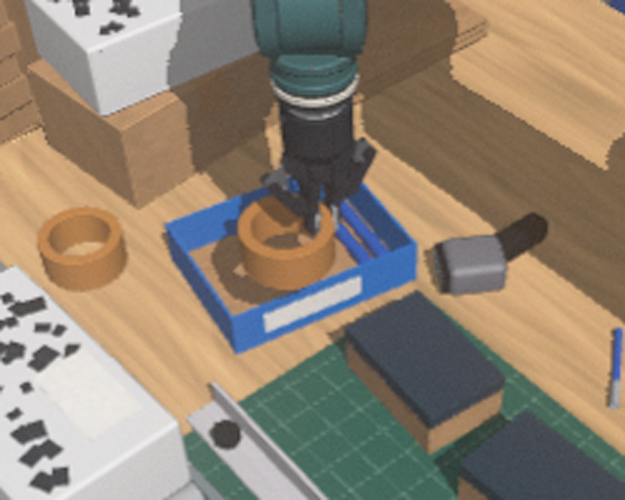

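Tape is held level, at crop (287,240), moved off with the hand; continuing to the carton.

```bash
python3 -m crank '{"claw":[0,0,0,0,0],"translation":[[0.15,1,0],[0.15,1,0],[0.15,1,0],[0.15,1,0],[0.15,1,0]],"yaw":[0,0,0,0,0]}'
python3 -m crank '{"claw":[0,0,0,0,0],"translation":[[0.15,1,0],[0.15,1,0],[0.15,1,0],[0.15,1,0],[0.15,1,0]],"yaw":[0,0,0,0,0]}'
python3 -m crank '{"claw":[0,0,0,0,0],"translation":[[0.15,1,0],[0.15,1,0],[0.15,1,0],[0.15,1,0],[0.15,1,0]],"yaw":[0,0,0,0,0]}'
python3 -m crank '{"claw":[0,0,0,0,0],"translation":[[0.15,1,0],[0.15,1,0],[0.15,1,0],[0.15,1,0],[0.15,1,0]],"yaw":[0,0,0,0,0]}'
python3 -m crank '{"claw":[0,0,0,0,0],"translation":[[0.15,1,0],[0.15,1,0],[0.15,1,0],[0.15,1,0],[0.15,1,0]],"yaw":[0,0,0,0,0]}'
python3 -m crank '{"claw":[0,0,0,0,0],"translation":[[0.2,1,0],[0.2,1,0],[0.2,1,0],[0.2,0.8,0],[0.1,0.6,0]],"yaw":[0,0,0,0,0]}'
```

```text
time: 19.42
eef_pos: [0.4936, -0.1795, 0.1513]
orientation: [-2.41, -2.015, -0.0]
force: [0.4, -0.6, -1.8]
opening: 0.013
gripper_force: 60.5
time: 20.05
eef_pos: [0.5085, -0.0796, 0.1513]
orientation: [2.41, 2.015, 0.0]
force: [-0.1, -0.0, -2.2]
opening: 0.0127
gripper_force: 60.5
time: 20.68
eef_pos: [0.5233, 0.0204, 0.1513]
orientation: [-2.41, -2.015, -0.0]
force: [-0.0, 0.2, -1.9]
opening: 0.0126
gripper_force: 60.5
time: 21.3
eef_pos: [0.5384, 0.1204, 0.1513]
orientation: [2.41, 2.015, 0.0]
force: [-0.3, -0.1, -1.2]
opening: 0.0125
gripper_force: 60.5
time: 21.92
eef_pos: [0.5536, 0.2204, 0.1513]
orientation: [2.41, 2.015, -0.0]
force: [0.9, 0.0, -2.9]
opening: 0.0127
gripper_force: 60.5
time: 22.55
eef_pos: [0.5716, 0.308, 0.1511]
orientation: [-2.41, -2.015, 0.0]
force: [-0.2, -0.7, -1.8]
opening: 0.0128
gripper_force: 60.4
```

```bash
python3 -m crank '{"claw":[0,0,0,0,0],"translation":[[0.05,0.8,0],[0,0.8,-0.4],[0,0.5,-0.8],[0,0,-0.6],[0,0,-0.4]],"yaw":[0,0,0,0,0]}'
python3 - <<'E'
from m import *
b=save('scene','s8.png');cv2.imwrite('pics/c8.png',cv2.resize(b[184:384,262:512,::-1],(625,500),interpolation=2))
print(env.get_state()['eef_pos'],proj('scene',[[.617,.342,.07]]))
E
```

```text
time: 23.18
eef_pos: [0.5719, 0.3485, 0.106]
orientation: [-2.41, -2.015, 0.002]
force: [-0.1, 0.7, -1.7]
opening: 0.0125
gripper_force: 60.5
[0.57178677 0.3483595  0.10533112] [[360.52785758 315.07511001]]
```

View pics/c8.png

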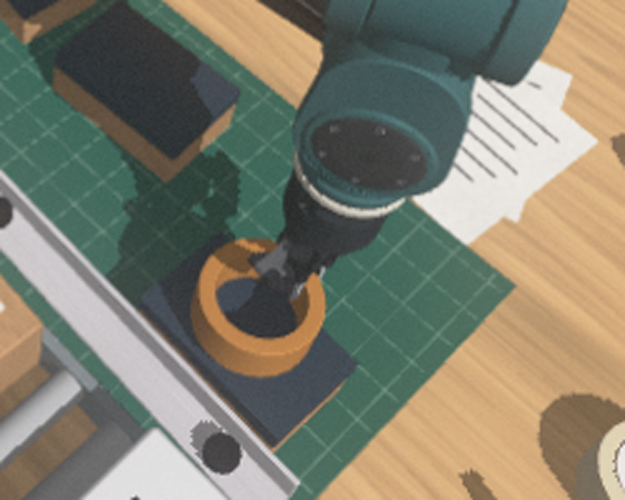

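The tape hangs level over the lid's middle (ring about (258,308), lid centre expected at crop (246,328)). I'll lower it until the force changes.

```bash
python3 -m crank '{"claw":[0,0,0,0,0],"translation":[[0,0,-0.3],[0,0,-0.2],[0,0,-0.2],[0,0,-0.1],[0,0,0]],"yaw":[0,0,0,0,0]}'
```

```text
time: 23.85
eef_pos: [0.5723, 0.349, 0.0912]
orientation: [-2.41, -2.015, 0.0]
force: [0.2, 0.5, -3.1]
opening: 0.0128
gripper_force: 60.6
```

```bash
python3 -m crank '{"claw":[0,0,0,0,0],"translation":[[0,0,-0.1],[0,0,-0.05],[0,0,-0.05],[0,0,0],[0,0,0]],"yaw":[0,0,0,0,0]}'
```

```text
time: 24.48
eef_pos: [0.5724, 0.349, 0.0875]
orientation: [2.41, 2.015, 0.0]
force: [-1.7, -1.2, 3.5]
opening: 0.0129
gripper_force: 61.1
```

```bash
python3 -m crank '{"claw":[18,24,32,45,45],"translation":[[0,0,0],[0,0,0],[0,0,0],[0,0,0],[0,0,0]],"yaw":[0,0,0,0,0]}'
python3 -m crank '{"claw":[45,45,45,45,45],"translation":[[0,0,0.2],[0,0,0.5],[0,0,1],[0,0,1],[0,0,1]],"yaw":[0,0,0,0,0]}'
python3 -m crank '{"claw":[45,45,45,45,45],"translation":[[-0.5,-1,1],[-1,-1,0],[-1,-1,0],[-1,-1,0],[-1,-1,0]],"yaw":[0,0,0,0,0]}'
python3 -m crank '{"claw":[45,45,45,45,45],"translation":[[-0.5,-1,0],[0,-1,0],[0,-1,0],[0,-1,0],[0,-1,0]],"yaw":[0,0,0,0,0]}'
python3 -m crank '{"claw":[45,45,45,45,45],"translation":[[0,-1,0],[0,-1,0],[0,-1,0],[0,-1,0],[0,0,0]],"yaw":[0,0,0,0,0]}'
python3 - <<'E'
from m import *
a=save('top','t9.png');b=save('scene','s9.png');I=a.astype(int)
m=((a.max(2)<130)&(I[...,2]>I[...,1]+2)&(I[...,2]>I[...,0]+4)).astype(np.uint8)
for r in spotter.regions_of('top','carton_a'): print(np.round(r['box']),back('top',[r['box'][:2]],.07).round(3))
for r in spotter.regions_of('top','tape_roll'):
    c=max(cv2.findContours(r['pixels'].astype(np.uint8),0,2)[0],key=cv2.contourArea)[:,0].astype(float)
    print(r['score'],cv2.minEnclosingCircle((back('top',c,.118)[:,:2]*1000).astype(np.float32)))
o=np.zeros((400,800,3),np.uint8);o[:,:400]=cv2.resize(a[110:270,40:200,::-1],(400,400),interpolation=2);o[:,400:]=cv2.resize(b[200:384,250:434,::-1],(400,400),interpolation=2)
cv2.imwrite('pics/c9.png',o)
E
```

```text
time: 25.1
eef_pos: [0.5723, 0.3491, 0.0873]
orientation: [-2.41, -2.015, 0.0]
force: [0.2, -0.1, -0.2]
opening: 0.045
gripper_force: 0.0
time: 25.72
eef_pos: [0.5724, 0.3491, 0.1628]
orientation: [2.41, 2.015, 0.001]
force: [0.2, 1.0, -0.8]
opening: 0.0449
gripper_force: 0.0
time: 26.35
eef_pos: [0.4818, 0.2485, 0.1821]
orientation: [2.41, 2.015, 0.001]
force: [0.5, 0.3, -1.5]
opening: 0.0453
gripper_force: 0.0
time: 26.98
eef_pos: [0.4731, 0.148, 0.1816]
orientation: [2.41, 2.015, 0.001]
force: [-0.0, -0.1, 0.1]
opening: 0.0453
gripper_force: 0.0
time: 27.6
eef_pos: [0.473, 0.0678, 0.1816]
orientation: [2.412, 2.012, 0.001]
force: [-0.2, 0.7, 0.6]
opening: 0.0449
gripper_force: 0.0
[ 73. 163.  13.  40.] [[0.613 0.409 0.07 ]]
[204. 215.  41.  38.] [[0.479 0.055 0.07 ]]
[272. 222.  67.  48.] [[ 0.462 -0.12   0.07 ]]
0.9 ((619.6730346679688, -529.3541259765625), 56.681026458740234)
```

View pics/c9.png

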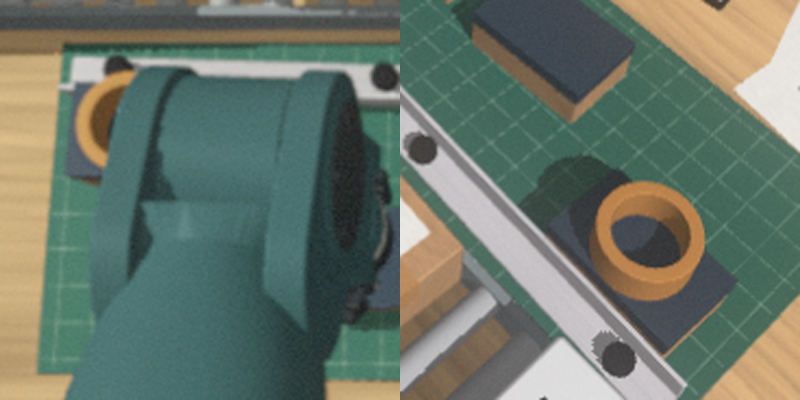

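The tape lies flat on the lid, and the carton sits at the rail. I'll clear the view to measure the flush and the centring.

```bash
python3 -m crank '{"claw":[45,45,45,45,45],"translation":[[0,-1,0],[0,-1,0],[0,-1,0],[0,-1,0],[0,-1,0]],"yaw":[0,0,0,0,0]}'
python3 -m crank '{"claw":[45,45,45,45,45],"translation":[[0,-1,0],[0,-1,0],[0,-1,0],[0,-1,0],[0,0,0]],"yaw":[0,0,0,0,0]}'
python3 - <<'E'
from m import *
a=save('top','t10.png');b=save('scene','s10.png')
for n in('top','scene'):
  for r in spotter.regions_of(n,'tape_roll'):
    c=max(cv2.findContours(r['pixels'].astype(np.uint8),0,2)[0],key=cv2.contourArea)[:,0].astype(float)
    print(n,round(r['score'],2),cv2.minEnclosingCircle((back(n,c,.118)[:,:2]*1000).astype(np.float32)),back(n,[r['box'][:2]],.094).round(3))
I=a.astype(int);o=[]
m=((a.max(2)<130)&(I[...,2]>I[...,1]+2)&(I[...,2]>I[...,0]+4)).astype(np.uint8);m=cv2.morphologyEx(m,cv2.MORPH_OPEN,np.ones((3,3)))
m[:,140:]=0;m[:120]=0;m[200:]=0
v,u=np.nonzero(m);w=back('top',np.c_[u,v].astype(float),.07)[:,:2]
print(len(w),cv2.minAreaRect((w*1000).astype(np.float32)))
g=np.zeros((400,800,3),np.uint8);g[:,:400]=cv2.resize(a[125:205,50:130,::-1],(400,400),interpolation=2);g[:,400:]=cv2.resize(m[125:205,50:130,None].repeat(3,2)*255,(400,400))
cv2.imwrite('pics/c10.png',g)
E
```

```text
time: 28.42
eef_pos: [0.4725, -0.031, 0.1814]
orientation: [2.409, 2.016, 0.0]
force: [-0.1, 0.8, 0.3]
opening: 0.0451
gripper_force: 0.0
time: 29.05
eef_pos: [0.4726, -0.1114, 0.1812]
orientation: [2.411, 2.014, 0.0]
force: [-0.3, 0.2, -0.2]
opening: 0.045
gripper_force: 0.0
top 0.72 ((610.7559814453125, 335.561279296875), 60.403316497802734) [[0.613 0.344 0.094]]
top 0.57 ((621.9922485351562, -529.3253784179688), 55.213836669921875) [[ 0.625 -0.538  0.094]]
scene 0.92 ((625.6215209960938, 344.62469482421875), 63.072757720947266) [[0.615 0.341 0.094]]
scene 0.6 ((683.9058227539062, -468.089111328125), 69.81844329833984) [[ 0.668 -0.483  0.094]]
373 ((617.635986328125, 342.5307312011719), (163.0465545654297, 100.87471771240234), 89.92353057861328)
```

View pics/c10.png

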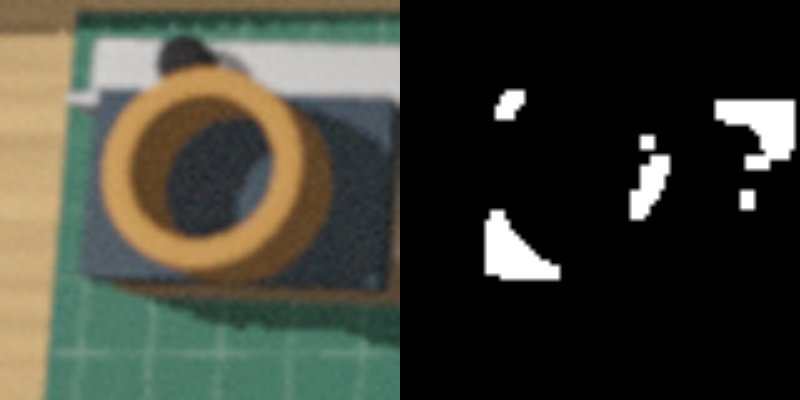

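Carton flush at (0.617, 0.342); tape at about (0.614, 0.342), flat on its lid. Handing in.

```bash
python3 -c "
from bench import ticket
print(ticket.close_job())"
```

```text
the job is handed in; nothing more can be done
None
```

The left carton was the packed one: it is pushed flush against the stop rail with the tape flat within about 5 mm of its lid's centre, the two empties were never touched, and the job is handed in at about 29 s; the hand-in gave no verdict.

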